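# Unload a piston from the blast cabinet

### The job

Reach through the round port of the bench blast cabinet, lift the piston off its pedestal and take it out without knocking it against the cabinet. Set it down crown up in the empty one of the three small trays on the rubber mat, not dropping it and leaving the other two pistons as they are. Then slide the port's shutter fully shut and let go.

Things in the scene. Friction and masses are not known exactly. Their poses are not given: they have to be found in the camera images.
- cabinet: Fixed grey steel bench cabinet, 300 mm deep (x, away from the robot) by 440 mm wide (y, to the left), clear windows on its -y and +x sides; origin under its centre, on the table. The roof is a flat 5 mm panel rising 10 degrees towards +x, its top face 240 mm above the table over the origin. Two guide rails along y at x = -95 and +95 mm, 12 mm wide, stand 10 mm over it
- port (a point): Centre of the round port (150 mm diameter hole through the roof panel), on the panel's top face; 95 mm from the cabinet's centre towards its -y side
- shutter (a joint): Sliding shutter on the roof panel, m: 0 = fully shut over the port (end stop), grows as it slides open along the cabinet's +y axis, up to 0.2; it starts open and lies still where left (friction about 2 N). The shutter is a 172 mm square steel plate, 3 mm thick, its top face 7.5 mm over the panel
- shutter_grip (a point): Grip point on the shutter's handle, an upright dark steel fin at the plate's centre: 60 mm long along the cabinet's x, 12 mm thick along its y, 36 mm high, leaning 10 degrees like the panel. The point lies 13 mm below the fin's top edge and 23 mm above the plate
- pedestal: Fixed stand inside the cabinet under the port: round rubber-faced top of 60 mm diameter on a 24 mm post; its origin is on its foot, the top face 156 mm above that (180 mm above the table)
- piston: Aluminium engine piston standing on the pedestal, a plain round body 48 mm in diameter and 50 mm high, about 0.16 kg; origin at the centre of its underside (skirt end), z up through the crown, which is the solid end with the three ring grooves. Its top is about 13 mm below the port's centre
- mat: Black rubber mat, fixed, 250 x 230 x 4 mm, origin under its centre; it carries the three trays
- tray_empty: The empty tray: shallow square steel tray 90 x 90 mm outside, 82 mm inside, walls 4 mm thick and 12 mm high, fixed on the mat; origin under its centre (4 mm above the table), x and y along its sides
- tray_empty_floor (a point): Centre of the empty tray's inner floor, 8 mm above the table (4 mm above the mat)
- piston_a: An identical piston already standing in another, equal tray on the mat, at least 100 mm from the empty tray's centre; origin under its centre; to be left alone
- piston_b: The third identical piston, already standing in the third tray; origin under its centre; to be left alone

How it is judged:
By the outcome, as a careful person would: the job done as asked, in the order asked, and still so for the second after the job is handed in, with the robot touching nothing.
It also fails if it takes over 70 s, if anything falls off the work surface, if the arm or the gripper's body presses on something with over 40 N, if the wrist force passes 120 N, or if a joint passes its speed limit or range.

### The arm

A 6-joint arm with a two-finger parallel gripper is mounted at the origin on the work surface. World frame = base frame: x ahead of the robot, y to its left, z up, the work surface at z = 0. Lengths are in m, angles in rad, forces in N, time in s.
With the tool pointing down it reaches from about 0.3 to 0.775 m from the base axis. Payload 14.6 kg.
Tool frame: the origin (TCP) lies on the centre line of the jaws, within the pads' length; the fingertips stand arm.tips_ahead ahead of it and the grasp point (between the pads) lies 2 mm behind it (arm.tips_ahead is the distance from the TCP to the fingertips, in m); z points along the fingers, x is the direction in which the jaws open and shut, and the axes are right-handed (so a half turn about z gives the same grasp; the last joint's range is limited). The gripper opens to 94 mm and grips with 3 to 60 N. Pads are 16 mm wide; open, the fingers measure 119 mm over their backs; the gripper's body (75 mm by 177 mm) begins 78 mm behind the grasp point.
Start: joints at [-1.243, 0.3, 1.521, -0, 1.321, -0.067], TCP at [0.212, -0.508, 0.19] pointing down, gripper open.
Joint ranges: [-3.03, 3.03], [-0.79, 2.21], [0.23, 2.52], [-1.04, 4.18], [0, 3.07], [-2.55, 2.55]. Speed limits (rad/s): [2.22, 2.22, 2.57, 3.14, 3.14, 3.14].

### API

Orientations are given as a 3x3 rotation matrix whose columns are the frame's x, y, z axes.
In Python, from rig import get_state, vision, arm gives the robot as it stands.
- The arm moves only by the shell command python3 -m jog 'ROWS'. ROWS is JSON, a list of rows, each an object with "hand": the closure in counts, from 0 (fully open) to 255 (shut); "travel": the shift along the tool's x, y, z in m, a list of three; "spin": the turn about the tool's z in degrees. A call has 1 to 5 rows; each row is the pose to reach, as a shift and turn from the pose commanded when the call began, along the tool's axes at that moment; what a row does not reach only later rows make up. A row lasts 1/12 s, in which the tool goes at most 41.7 mm and 7.16 degrees, less where a joint would pass 70% of its speed; a pose out of reach is approached as far as the arm can. A call with a gripper value outside its range is refused whole. The fingers move at their own pace and stop on an object; the grip force is fixed at half the most. Time passes only in rows, so rows that repeat a pose let the fingers close. It gives the time, the measured TCP pose, the force and the opening at its end, in the units of the state.
- get_state(): the state, without advancing time (a new reading comes with each control period).
- vision.grab_frame(name): name is "side" or "top" or "wrist"; returns (picture, depth): 400x640x3 uint8, blue, green, red; 400x640 float32, m along the optical axis (not along the pixel's ray), 0 where there is no reading.
- vision.camera_info(name): a dict with "intrinsics" (3x3 intrinsics, pixels), "world_to_cam" (4x4, takes a point from world to camera coordinates). Camera axes: x right, y down, z forward; pixel columns grow to the right and rows downward; lengths in m; the calibration is good to about 2 mm. A picture is of the moment at which its call begins: read the wrist's pose just before it. camera_info takes no time and is no camera call; for the wrist camera it gives the pose at the moment of the call.
- arm.sign_off(): hands the job in, once; it reports no verdict.
The state is a dict: "time": time; "qpos": joint angles; "joint_velocities": joint speeds; "joint_torque": joint torques, N m; "eef_pos": TCP position; "eef_rot": TCP orientation; "contact_force": force on the tool from outside, world axes, zero at the start; "wrist_torque": the same for the moment, N m; "width": opening from 0.0 (shut) to 1.0 (fully open).
Only numpy, scipy, OpenCV 4.12 (cv2) and the standard library are available. Lean on these libraries where they do the work, as an engineer would, in place of code of your own. Each camera call takes 0.05 s, during which the arm holds its last target.

## Working session

There is one attempt and no reset: what is moved stays moved. The work goes in short steps, Python scripts to look and compute and a shell command to move; the robot and the scene stay as the last step left them, time stands still between calls to the robot, and variables do not carry over. Pictures are saved under pics/ and viewed, and the job is handed in when it is done.

```bash
ls; mkdir -p pics
python3 - <<'E'
from rig import get_state, vision, arm
import cv2,numpy as np
np.set_printoptions(precision=4,suppress=True)
s=get_state(); print(s); print(arm.tips_ahead)
for n in("top","side","wrist"):
    i=vision.camera_info(n); print(n,i["intrinsics"],i["world_to_cam"])
    p,d=vision.grab_frame(n); cv2.imwrite(f"pics/{n}0.png",p); np.savez(f"pics/{n}0.npz",p=p,d=d,K=i["intrinsics"],T=i["world_to_cam"])
E
```

```text
pics
{'time': 0.0, 'qpos': array([-1.2426,  0.3005,  1.5216, -0.    ,  1.3207, -0.0666]), 'joint_velocities': array([-0.0002,  0.0006, -0.0013,  0.001 ,  0.0015,  0.0003]), 'joint_torque': array([ -0.0006, -53.1805, -35.2735,   0.0707,   0.0244,  -0.0001]), 'eef_pos': array([ 0.2114, -0.5074,  0.1892]), 'eef_rot': array([[ 0.3846, -0.9231, -0.0004],
       [-0.9231, -0.3846,  0.0011],
       [-0.0012, -0.0001, -1.    ]]), 'contact_force': array([-0.2223, -1.0844,  0.4909]), 'wrist_torque': array([ 0.0485, -0.0304, -0.0175]), 'width': 0.997350203654928}
0.017
top [[514.7205   0.     304.9381]
 [  0.     514.7205 200.8472]
 [  0.       0.       1.    ]] [[-0.0153 -0.9997 -0.021  -0.0703]
 [-0.9919  0.0178 -0.1257  0.5492]
 [ 0.1261  0.0189 -0.9918  1.1295]
 [ 0.      0.      0.      1.    ]]
side [[381.0785   0.     321.395 ]
 [  0.     381.0785 202.2362]
 [  0.       0.       1.    ]] [[-0.4402  0.8977 -0.0175  0.3186]
 [ 0.5124  0.2351 -0.826  -0.103 ]
 [-0.7374 -0.3726 -0.5635  1.3544]
 [ 0.      0.      0.      1.    ]]
wrist [[303.0342   0.     312.2152]
 [  0.     303.0342 202.9342]
 [  0.       0.       1.    ]] [[ 0.384  -0.9233 -0.0008 -0.5492]
 [-0.8976 -0.3735  0.2339 -0.0225]
 [-0.2163 -0.0891 -0.9723  0.3904]
 [ 0.      0.      0.      1.    ]]
```

View pics/top0.png

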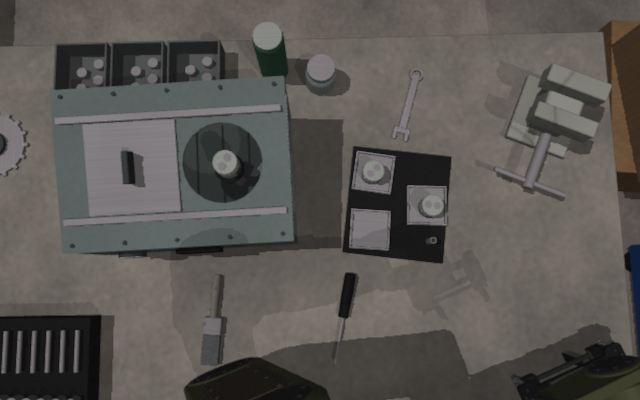

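View pics/side0.png

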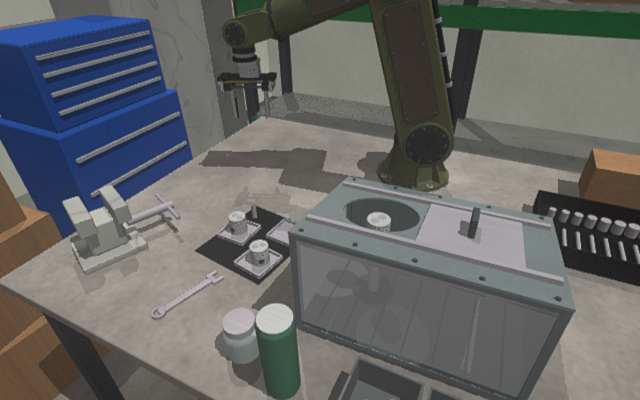

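View pics/wrist0.png

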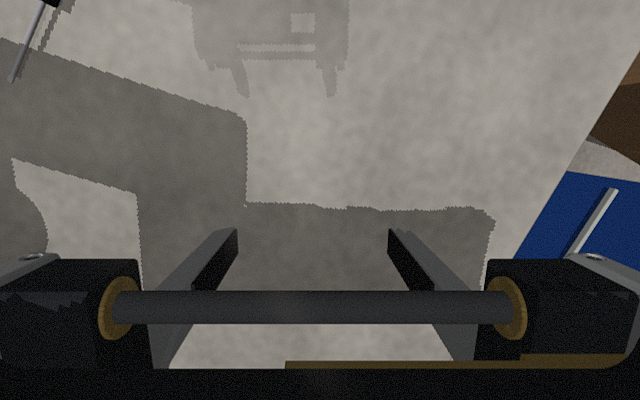

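The top view shows the piston at about (227,160) in the round port, and the shutter fin at (128,167). The trays are at (370,229), which is empty, and at (373,172) and (432,206). Next I measure these.

```bash
cat > h.py <<'E'
import numpy as np,cv2
np.set_printoptions(precision=4,suppress=True)
def cloud(f):
    z=np.load(f); p,d,K,T=z['p'],z['d'].astype(float),z['K'],z['T']
    v,u=np.mgrid[:d.shape[0],:d.shape[1]]
    c=np.stack([(u-K[0,2])/K[0,0]*d,(v-K[1,2])/K[1,1]*d,d],-1)
    w=(c-T[:3,3])@T[:3,:3]
    w[d<=0]=np.nan
    return p,w
E
python3 - <<'E'
from h import *
p,w=cloud('pics/top0.npz')
for n,u,v in [("mat",380,200),("trayfloor",370,229),("pistA",373,171),("pistB",432,205),("piston",227,160),("plate",110,190),("panel",255,235),("panel2",270,90),("fin",128,155),("table",480,300)]:
    print(n,np.nanmedian(w[v-2:v+3,u-2:u+3].reshape(-1,3),0))
cv2.imwrite('pics/c1.png',cv2.resize(p[70:260,40:300],None,fx=3,fy=3,interpolation=cv2.INTER_CUBIC))
cv2.imwrite('pics/c2.png',cv2.resize(p[140:270,335:460],None,fx=4.5,fy=4.5,interpolation=cv2.INTER_CUBIC))
cv2.imwrite('pics/z1.png',cv2.resize(np.clip(np.nan_to_num(w[70:260,40:300,2])/0.32*255,0,255).astype(np.uint8),None,fx=3,fy=3,interpolation=cv2.INTER_NEAREST))
E
```

```text
mat [ 0.5504 -0.2524  0.005 ]
trayfloor [ 0.4835 -0.2268  0.0092]
pistA [ 0.609  -0.2319  0.0591]
pistB [ 0.5305 -0.3588  0.0599]
piston [0.6034 0.0637 0.2313]
plate [0.5485 0.2815 0.2424]
panel [0.4611 0.0121 0.2197]
panel2 [ 0.7272 -0.022   0.2661]
fin [0.6064 0.2358 0.28  ]
table [ 0.32   -0.4696  0.0018]
```

View pics/c1.png

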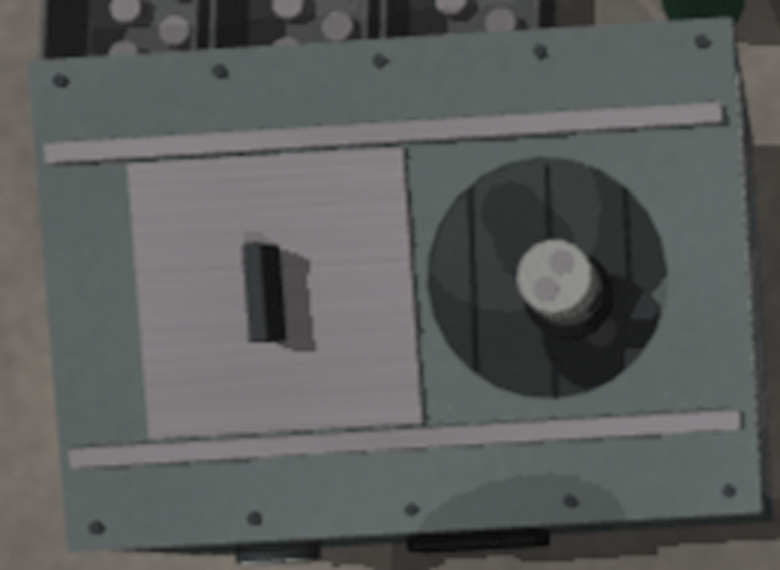

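View pics/c2.png

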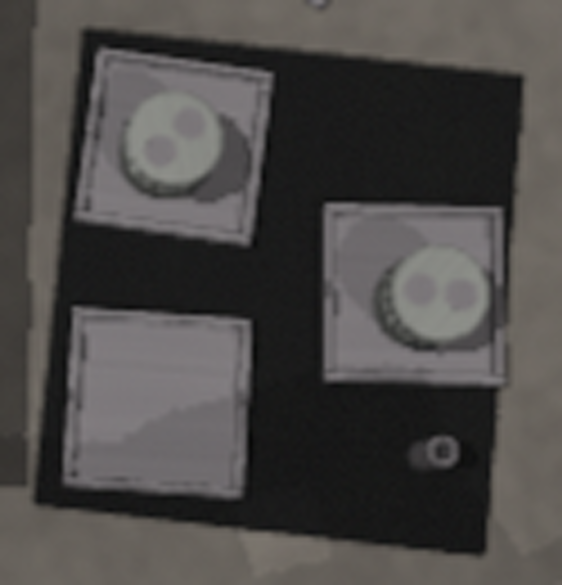

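View pics/z1.png

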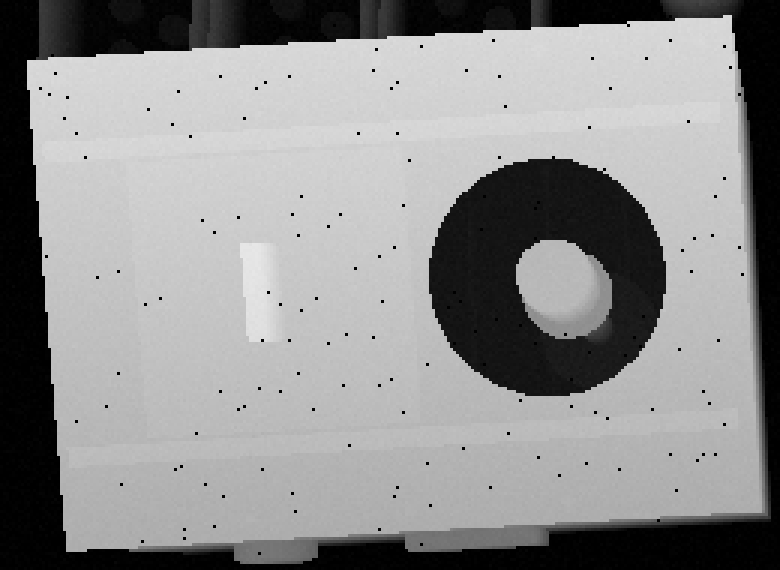

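Run:
```python
from h import *
p,w=cloud('pics/top0.npz')
def box(u0,u1,v0,v1): 
    a=w[v0:v1,u0:u1].reshape(-1,3); return a[~np.isnan(a[:,0])]
def circ(a):
    (c,r)=cv2.minEnclosingCircle(a[:,:2].astype(np.float32)); return c,r,a[:,:2].mean(0),len(a)
a=box(205,245,145,190); t=a[a[:,2]>.226]; print("piston",np.array(t[:,2]).mean(),circ(t))
for nm,b in [("A",(355,392,152,192)),("B",(410,448,186,226))]:
    a=box(*b); t=a[a[:,2]>.054]; print(nm,t[:,2].mean(),circ(t))
# roof
a=box(60,295,85,250); a=a[a[:,2]>.19]
r=a[(abs(a[:,2]-.24)<.06)]
# panel strips: near bottom/top edges
A=np.concatenate([box(75,280,236,240),box(80,270,98,102)]); A=A[A[:,2]>.19]
c,_,_,_=np.linalg.lstsq(np.c_[A[:,:2],np.ones(len(A))],A[:,2],rcond=None); print("plane",c,"tilt",np.degrees(np.arctan(np.hypot(c[0],c[1]))),"dir",np.degrees(np.arctan2(c[1],c[0])))
h=lambda a:a[:,2]-np.c_[a[:,:2],np.ones(len(a))]@c
roof=a[h(a)>-.004]
rect=cv2.minAreaRect(roof[:,:2].astype(np.float32)); print("roof rect",rect)
fin=a[(h(a)>.030)&(h(a)<.06)]; print("fin",len(fin),fin.mean(0),fin.min(0),fin.max(0),cv2.minAreaRect(fin[:,:2].astype(np.float32)))
# port: hole pixels
H=np.zeros(w.shape[:2],np.uint8); z=w[...,2]; hh=z-(w[...,:2]@c[:2]+c[2])
sub=np.zeros_like(H); sub[115:210,178:268]=1
cs,_=cv2.findContours(((hh<-.01)&(sub>0)).astype(np.uint8),cv2.RETR_EXTERNAL,cv2.CHAIN_APPROX_NONE)
k=max(cs,key=len)[:,0]
zz=np.load('pics/top0.npz');K,T=zz['K'],zz['T']
R=T[:3,:3];o=-R.T@T[:3,3]
d=np.c_[(k[:,0]-K[0,2])/K[0,0],(k[:,1]-K[1,2])/K[1,1],np.ones(len(k))]@R
s=(c[0]*o[0]+c[1]*o[1]+c[2]-o[2])/(d[:,2]-d[:,:2]@c[:2]); P=o+s[:,None]*d
print("port",cv2.fitEllipse(P[:,:2].astype(np.float32)),P.mean(0))
# shutter plate
pl=a[(h(a)>.005)]
# empty tray
a=box(340,400,200,256); t=a[(a[:,2]>.0115)&(a[:,2]<.03)]; print("tray",len(t),t[:,2].mean(),cv2.minAreaRect(t[:,:2].astype(np.float32)))
pp,ww=p,w
b=cv2.cvtColor(p,cv2.COLOR_BGR2GRAY)
m=((b>75)&(w[...,2]<.03)).astype(np.uint8); s=np.zeros_like(m); s[203:253,346:394]=1
cs,_=cv2.findContours(m*s,cv2.RETR_EXTERNAL,cv2.CHAIN_APPROX_NONE); k=max(cs,key=cv2.contourArea)
print("tray px",cv2.minAreaRect(k)); M=cv2.minAreaRect(k)[0]
d=np.array([(M[0]-K[0,2])/K[0,0],(M[1]-K[1,2])/K[1,1],1])@R; s=(.012-o[2])/d[2]; print(o+s*d)
```

```text
piston 0.23142646446171447 ((0.6012565493583679, 0.06981003284454346), 0.02414567768573761, array([0.6009, 0.0692]), 490)
A 0.059551945783847315 ((0.6115337610244751, -0.2312287837266922), 0.02478817291557789, array([ 0.6111, -0.2316]), 356)
B 0.05952093800189458 ((0.5320330858230591, -0.3590853214263916), 0.024141067638993263, array([ 0.5319, -0.3582]), 370)
plane [0.1765 0.0064 0.138 ] tilt 10.016022172562495 dir 2.079784393855774
roof rect ((0.5936151146888733, 0.1665729284286499), (0.30447453260421753, 0.44044366478919983), 2.268056869506836)
fin 281 [0.5837 0.2389 0.2827] [0.5548 0.2332 0.2685] [0.613  0.2473 0.291 ] ((0.5838760137557983, 0.2400171011686325), (0.058191440999507904, 0.013236730359494686), 1.6767020225524902)
port ((0.5971160531044006, 0.07095645368099213), (0.1442708969116211, 0.14634068310260773), 3.784097671508789) [0.5972 0.0709 0.2439]
tray 518 0.01520815659000586 ((0.4960429072380066, -0.22459782660007477), (0.10702350735664368, 0.11578883230686188), 83.50468444824219)
tray px ((369.6053466796875, 228.9727783203125), (40.49002456665039, 39.83640670776367), 3.9451863765716553)
[ 0.4834 -0.2255  0.012 ]
```

```bash
cat > go.py <<'E'
import sys,numpy as np
from rig import get_state
np.set_printoptions(precision=4,suppress=True)
s=get_state(); R=s['eef_rot'];p=s['eef_pos']
t=np.array([float(v) for v in sys.argv[1:4]]); a=float(sys.argv[4]) if len(sys.argv)>4 else -87.8
cur=np.degrees(np.arctan2(R[1,0],R[0,0]))
print("t",s['time'],"p",p,"ang",round(cur,2),"F",s['contact_force'],"w",s['width'],"| travel",R.T@(t-p),"norm",np.linalg.norm(t-p),"spin",round((cur-a+180)%360-180,2))
E
python3 go.py .601 .0695 .36
python3 -m jog '[{"hand":0,"travel":[0,0,-0.04],"spin":4},{"hand":0,"travel":[0,0,-0.08],"spin":8},{"hand":0,"travel":[0,0,-0.12],"spin":12},{"hand":0,"travel":[0,0,-0.15],"spin":16},{"hand":0,"travel":[0,0,-0.17],"spin":20.4}]'
python3 go.py .601 .0695 .36
```

```text
t 0.15 p [ 0.2115 -0.5075  0.1893] ang -67.38 F [-0.8325  0.2069 -0.6988] w 0.99983963662025 | travel [-0.3829 -0.5815 -0.1703] norm 0.7167590932875508 spin 20.42
time: 0.57
eef_pos: [0.2116, -0.5078, 0.3632]
eef_rot: [[0.035, -0.999, 0.001], [-0.999, -0.035, -0.003], [0.003, -0.001, -1.0]]
contact_force: [0.5, 0.3, -1.0]
width: 1.002
t 0.5667 p [ 0.2116 -0.5078  0.3632] ang -87.97 F [ 0.4785  0.3261 -1.0381] w 1.0016415348605698 | travel [-0.5631 -0.4096  0.0017] norm 0.6963481372426797 spin -0.17
```

```bash
python3 -m jog '[{"hand":0,"travel":[-0.03,-0.022,0],"spin":0},{"hand":0,"travel":[-0.06,-0.044,0],"spin":0},{"hand":0,"travel":[-0.09,-0.066,0],"spin":0},{"hand":0,"travel":[-0.12,-0.088,0],"spin":0},{"hand":0,"travel":[-0.15,-0.11,0],"spin":0}]'
python3 -m jog '[{"hand":0,"travel":[-0.03,-0.022,0],"spin":0},{"hand":0,"travel":[-0.06,-0.044,0],"spin":0},{"hand":0,"travel":[-0.09,-0.066,0],"spin":0},{"hand":0,"travel":[-0.12,-0.088,0],"spin":0},{"hand":0,"travel":[-0.15,-0.11,0],"spin":0}]'
python3 go.py .601 .0695 .36
```

```text
time: 0.98
eef_pos: [0.3162, -0.3519, 0.3596]
eef_rot: [[0.038, -0.999, -0.0], [-0.999, -0.038, 0.0], [-0.0, 0.0, -1.0]]
contact_force: [0.7, -0.8, 1.2]
width: 0.999
time: 1.4
eef_pos: [0.4203, -0.1976, 0.3597]
eef_rot: [[0.039, -0.999, -0.0], [-0.999, -0.039, 0.0], [-0.0, 0.0, -1.0]]
contact_force: [1.1, -0.6, 0.5]
width: 0.998
t 1.4 p [ 0.4203 -0.1976  0.3597] ang -87.78 F [ 1.1142 -0.6453  0.5415] w 0.9982219115664226 | travel [-0.2599 -0.1909 -0.0003] norm 0.32248145704306086 spin 0.02
```

```bash
python3 -m jog '[{"hand":0,"travel":[-0.03,-0.022,0],"spin":0},{"hand":0,"travel":[-0.06,-0.044,0],"spin":0},{"hand":0,"travel":[-0.09,-0.066,0],"spin":0},{"hand":0,"travel":[-0.12,-0.088,0],"spin":0},{"hand":0,"travel":[-0.15,-0.11,0],"spin":0}]'
python3 -m jog '[{"hand":0,"travel":[-0.03,-0.022,0],"spin":0},{"hand":0,"travel":[-0.06,-0.044,0],"spin":0},{"hand":0,"travel":[-0.09,-0.066,0],"spin":0},{"hand":0,"travel":[-0.11,-0.081,0],"spin":0},{"hand":0,"travel":[-0.11,-0.081,0],"spin":0}]'
python3 - <<'E'
from rig import get_state, vision, arm
from h import *
i=vision.camera_info("wrist");p,d=vision.grab_frame("wrist"); cv2.imwrite("pics/wrist1.png",p); np.savez("pics/wrist1.npz",p=p,d=d,K=i["intrinsics"],T=i["world_to_cam"])
p,w=cloud('pics/wrist1.npz'); 
a=w.reshape(-1,3);m=(a[:,2]>.224)&(a[:,2]<.237)&(np.hypot(a[:,0]-.6,a[:,1]-.07)<.035); t=a[m]
print(len(t),t.mean(0),cv2.minEnclosingCircle(t[:,:2].astype(np.float32)))
E
python3 go.py .601 .0695 .36
```

```text
time: 1.82
eef_pos: [0.5245, -0.0434, 0.3596]
eef_rot: [[0.039, -0.999, -0.0], [-0.999, -0.039, -0.0], [-0.0, 0.0, -1.0]]
contact_force: [0.6, -0.7, 0.4]
width: 0.998
time: 2.23
eef_pos: [0.6018, 0.0715, 0.3579]
eef_rot: [[0.042, -0.999, -0.003], [-0.999, -0.042, 0.0], [-0.001, 0.003, -1.0]]
contact_force: [0.2, -0.3, -0.9]
width: 0.998
1475 [0.6039 0.0697 0.23  ] ((0.6032235026359558, 0.06963369250297546), 0.024001898244023323)
t 2.2833 p [0.6011 0.0696 0.3583] ang -87.63 F [-0.2347 -0.2282  0.0471] w 0.9972808465521745 | travel [ 0.0001  0.0001 -0.0017] norm 0.001713890144362998 spin 0.17
```

View pics/wrist1.png

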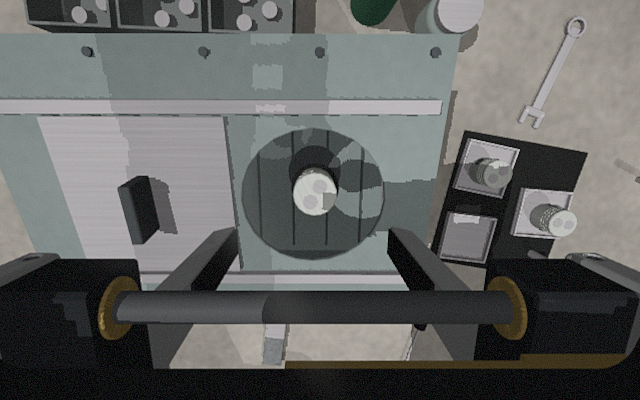

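The wrist view agrees: piston at px (314,190), i.e. (0.602, 0.070), with crown z at 0.230, and clear space all round inside the port. Descending.

```bash
python3 -m jog '[{"hand":40,"travel":[0,-0.001,0.015],"spin":0},{"hand":40,"travel":[0,-0.001,0.035],"spin":0},{"hand":40,"travel":[0,-0.001,0.055],"spin":0},{"hand":40,"travel":[0,-0.001,0.075],"spin":0},{"hand":40,"travel":[0,-0.001,0.09],"spin":0}]'
python3 -m jog '[{"hand":40,"travel":[0,0,0.015],"spin":0},{"hand":40,"travel":[0,0,0.03],"spin":0},{"hand":40,"travel":[0,0,0.045],"spin":0},{"hand":40,"travel":[0,0,0.055],"spin":0},{"hand":40,"travel":[0,0,0.061],"spin":0}]'
python3 go.py .602 .0695 .206
```

```text
time: 2.7
eef_pos: [0.6008, 0.0668, 0.2682]
eef_rot: [[0.038, -0.999, -0.001], [-0.999, -0.038, -0.0], [0.0, 0.001, -1.0]]
contact_force: [-0.5, -0.9, -0.3]
width: 0.843
time: 3.12
eef_pos: [0.601, 0.0671, 0.2077]
eef_rot: [[0.038, -0.999, -0.001], [-0.999, -0.038, -0.0], [0.0, 0.001, -1.0]]
contact_force: [-0.2, -0.3, 0.1]
width: 0.842
t 3.1167 p [0.601  0.0671 0.2077] ang -87.82 F [-0.2071 -0.3073  0.1122] w 0.8416170655347199 | travel [-0.0024 -0.0011  0.0017] norm 0.003142346592216603 spin -0.02
```

```bash
python3 -m jog '[{"hand":40,"travel":[-0.0025,-0.001,0.0015],"spin":0},{"hand":40,"travel":[-0.0025,-0.001,0.0015],"spin":0},{"hand":90,"travel":[-0.0025,-0.001,0.0015],"spin":0},{"hand":100,"travel":[-0.0025,-0.001,0.0015],"spin":0},{"hand":110,"travel":[-0.0025,-0.001,0.0015],"spin":0}]'
python3 -m jog '[{"hand":125,"travel":[0,0,0],"spin":0},{"hand":140,"travel":[0,0,0],"spin":0},{"hand":160,"travel":[0,0,0],"spin":0},{"hand":255,"travel":[0,0,0],"spin":0},{"hand":255,"travel":[0,0,0],"spin":0}]'
python3 go.py .602 .0695 .206
```

```text
time: 3.53
eef_pos: [0.6026, 0.0704, 0.2079]
eef_rot: [[0.039, -0.999, 0.001], [-0.999, -0.039, 0.0], [-0.0, -0.001, -1.0]]
contact_force: [0.9, 0.4, 0.6]
width: 0.668
time: 3.95
eef_pos: [0.6025, 0.0703, 0.2075]
eef_rot: [[0.039, -0.999, 0.0], [-0.999, -0.039, -0.0], [0.0, -0.0, -1.0]]
contact_force: [-1.0, -1.1, 1.8]
width: 0.502
t 3.95 p [0.6025 0.0703 0.2075] ang -87.78 F [-1.0151 -1.1082  1.8063] w 0.5016659892138844 | travel [0.0008 0.0005 0.0015] norm 0.0017497648216669983 spin 0.02
```

```bash
python3 -m jog '[{"hand":255,"travel":[0,0,0],"spin":0},{"hand":255,"travel":[0,0,0],"spin":0},{"hand":255,"travel":[0,0,-0.002],"spin":0},{"hand":255,"travel":[0,0,-0.006],"spin":0},{"hand":255,"travel":[0,0,-0.012],"spin":0}]'
python3 -m jog '[{"hand":255,"travel":[0,0,-0.01],"spin":0},{"hand":255,"travel":[0,0,-0.022],"spin":0},{"hand":255,"travel":[0,0,-0.036],"spin":0},{"hand":255,"travel":[0,0,-0.052],"spin":0},{"hand":255,"travel":[0,0,-0.068],"spin":0}]'
python3 -m jog '[{"hand":255,"travel":[0,0,-0.018],"spin":0},{"hand":255,"travel":[0,0,-0.036],"spin":0},{"hand":255,"travel":[0,0,-0.052],"spin":0},{"hand":255,"travel":[0,0,-0.064],"spin":0},{"hand":255,"travel":[0,0,-0.07],"spin":0}]'
python3 - <<'E'
from rig import get_state, vision, arm
from h import *
p,d=vision.grab_frame("wrist"); q,_=vision.grab_frame("side")
cv2.imwrite("pics/l2.png",np.hstack([cv2.resize(p,(400,250)),cv2.resize(q[50:300,200:600],(400,250))]))
E
python3 go.py .4834 -.2255 .357
```

```text
time: 4.37
eef_pos: [0.6021, 0.0705, 0.2189]
eef_rot: [[0.039, -0.999, -0.001], [-0.999, -0.039, 0.0], [-0.0, 0.001, -1.0]]
contact_force: [-0.2, -0.1, -1.3]
width: 0.499
time: 4.78
eef_pos: [0.6024, 0.0705, 0.2889]
eef_rot: [[0.039, -0.999, 0.0], [-0.999, -0.039, 0.0], [-0.0, -0.0, -1.0]]
contact_force: [0.2, 0.4, -1.6]
width: 0.494
time: 5.2
eef_pos: [0.6025, 0.0704, 0.3599]
eef_rot: [[0.039, -0.999, 0.003], [-0.999, -0.039, 0.0], [-0.0, -0.003, -1.0]]
contact_force: [-0.7, -0.9, -1.5]
width: 0.499
t 5.3 p [0.6026 0.0704 0.3585] ang -87.78 F [ 0.4482 -0.429  -1.8273] w 0.49931762457232753 | travel [0.2911 0.1306 0.0013] norm 0.3190430414839253 spin 0.02
```

View pics/l2.png

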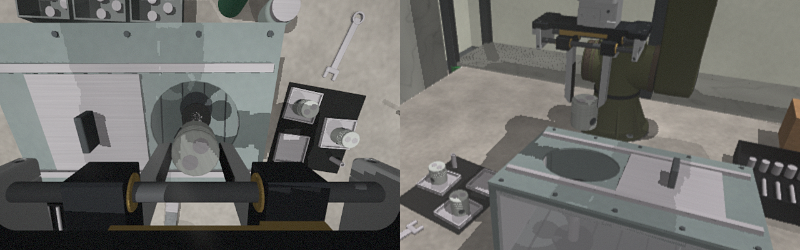

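```bash
python3 -m jog '[{"hand":255,"travel":[0.009,0.004,0],"spin":0},{"hand":255,"travel":[0.025,0.011,0],"spin":0},{"hand":255,"travel":[0.045,0.020,0],"spin":0},{"hand":255,"travel":[0.067,0.030,0],"spin":0},{"hand":255,"travel":[0.089,0.040,0],"spin":0}]'
python3 -m jog '[{"hand":255,"travel":[0.022,0.010,0],"spin":0},{"hand":255,"travel":[0.044,0.020,0],"spin":0},{"hand":255,"travel":[0.066,0.030,0],"spin":0},{"hand":255,"travel":[0.088,0.040,0],"spin":0},{"hand":255,"travel":[0.11,0.049,0],"spin":0}]'
python3 -m jog '[{"hand":255,"travel":[0.022,0.010,0],"spin":0},{"hand":255,"travel":[0.044,0.020,0],"spin":0},{"hand":255,"travel":[0.064,0.029,0],"spin":0},{"hand":255,"travel":[0.080,0.036,0],"spin":0},{"hand":255,"travel":[0.09,0.04,0],"spin":0}]'
python3 -m jog '[{"hand":255,"travel":[0.002,0.001,0.02],"spin":0},{"hand":255,"travel":[0.002,0.001,0.05],"spin":0},{"hand":255,"travel":[0.002,0.001,0.085],"spin":0},{"hand":255,"travel":[0.002,0.001,0.12],"spin":0},{"hand":255,"travel":[0.002,0.001,0.15],"spin":0}]'
python3 -m jog '[{"hand":255,"travel":[0,0,0.025],"spin":0},{"hand":255,"travel":[0,0,0.045],"spin":0},{"hand":255,"travel":[0,0,0.065],"spin":0},{"hand":255,"travel":[0,0,0.08],"spin":0},{"hand":255,"travel":[0,0,0.09],"spin":0}]'
python3 - <<'E'
from rig import get_state, vision, arm
from h import *
p,d=vision.grab_frame("top"); q,_=vision.grab_frame("side")
cv2.imwrite("pics/l3.png",np.hstack([cv2.resize(p[130:280,320:480],(400,375)),cv2.resize(q[130:280,160:320],(400,375))]))
E
python3 go.py .4834 -.2255 .0355
```

```text
time: 5.72
eef_pos: [0.5649, -0.0214, 0.3561]
eef_rot: [[0.039, -0.999, -0.002], [-0.999, -0.039, 0.0], [-0.0, 0.002, -1.0]]
contact_force: [1.1, 0.8, -1.9]
width: 0.496
time: 6.13
eef_pos: [0.5199, -0.1333, 0.3564]
eef_rot: [[0.039, -0.999, -0.001], [-0.999, -0.039, 0.0], [-0.0, 0.001, -1.0]]
contact_force: [-0.2, 0.0, -1.5]
width: 0.502
time: 6.55
eef_pos: [0.4834, -0.2251, 0.3564]
eef_rot: [[0.037, -0.999, -0.001], [-0.999, -0.037, 0.0], [-0.0, 0.001, -1.0]]
contact_force: [-0.2, 1.0, -1.6]
width: 0.501
time: 6.97
eef_pos: [0.4828, -0.225, 0.2045]
eef_rot: [[0.039, -0.999, -0.002], [-0.999, -0.039, 0.001], [-0.001, 0.002, -1.0]]
contact_force: [0.3, -0.1, -2.5]
width: 0.499
time: 7.38
eef_pos: [0.4828, -0.2249, 0.1151]
eef_rot: [[0.039, -0.999, -0.002], [-0.999, -0.039, 0.001], [-0.001, 0.002, -1.0]]
contact_force: [-0.1, -0.4, -2.0]
width: 0.502
t 7.4833 p [ 0.4829 -0.225   0.1156] ang -87.78 F [-0.0162  0.6555 -0.9324] w 0.500632731288875 | travel [ 0.0007 -0.0007  0.0801] norm 0.08011775681747979 spin 0.02
```

View pics/l3.png

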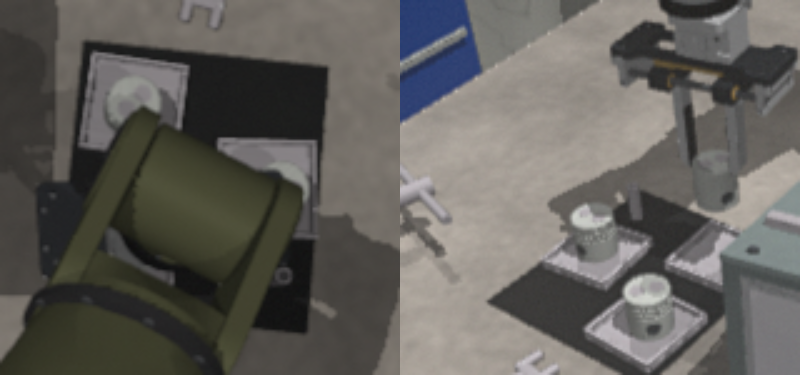

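```bash
python3 -m jog '[{"hand":255,"travel":[0,0,0.018],"spin":0},{"hand":255,"travel":[0,0,0.036],"spin":0},{"hand":255,"travel":[0,0,0.054],"spin":0},{"hand":255,"travel":[0,0,0.066],"spin":0},{"hand":255,"travel":[0,0,0.072],"spin":0}]'
python3 -m jog '[{"hand":255,"travel":[0,0,0.001],"spin":0},{"hand":255,"travel":[0,0,0.002],"spin":0},{"hand":255,"travel":[0,0,0.003],"spin":0},{"hand":255,"travel":[0,0,0.004],"spin":0},{"hand":255,"travel":[0,0,0.005],"spin":0}]'
python3 - <<'E'
from rig import vision
from h import *
p,d=vision.grab_frame("wrist")
cv2.imwrite("pics/l4.png",p)
E
python3 go.py .4834 -.2255 .0355
```

```text
time: 7.9
eef_pos: [0.4836, -0.2253, 0.0446]
eef_rot: [[0.039, -0.999, -0.001], [-0.999, -0.039, 0.0], [-0.0, 0.001, -1.0]]
contact_force: [1.9, -0.8, -1.2]
width: 0.504
time: 8.32
eef_pos: [0.4841, -0.2256, 0.0408]
eef_rot: [[0.039, -0.999, 0.001], [-0.999, -0.039, -0.001], [0.001, -0.001, -1.0]]
contact_force: [-0.4, 0.5, -1.0]
width: 0.496
t 8.3667 p [ 0.4839 -0.2255  0.0405] ang -87.78 F [-0.0477  0.7018 -0.9306] w 0.5028083898541859 | travel [-0.      0.0005  0.005 ] norm 0.0050247694417350185 spin 0.02
```

View pics/l4.png

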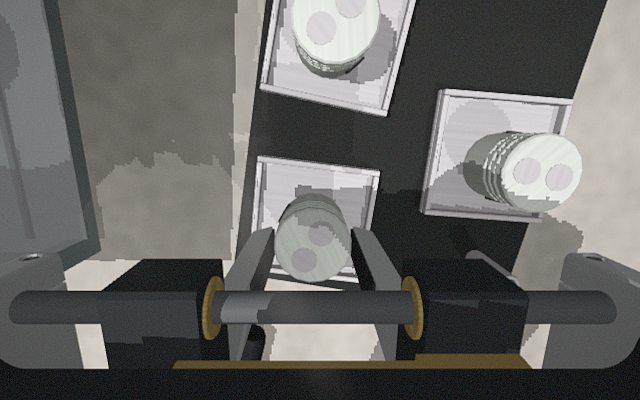

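The piston, at px (312,240), is over the empty tray and clear of its walls. Lowering in 1 mm rows.

```bash
python3 -m jog '[{"hand":255,"travel":[0,0,0.001],"spin":0},{"hand":255,"travel":[0,0,0.002],"spin":0},{"hand":255,"travel":[0,0,0.003],"spin":0},{"hand":255,"travel":[0,0,0.004],"spin":0},{"hand":255,"travel":[0,0,0.004],"spin":0}]'
python3 -m jog '[{"hand":255,"travel":[0,0,0.0005],"spin":0},{"hand":255,"travel":[0,0,0.0005],"spin":0}]'
```

```text
time: 8.78
eef_pos: [0.4837, -0.2254, 0.036]
eef_rot: [[0.039, -0.999, -0.0], [-0.999, -0.039, 0.0], [-0.0, 0.0, -1.0]]
contact_force: [0.1, -0.5, -0.1]
width: 0.5
time: 8.95
eef_pos: [0.4838, -0.2254, 0.0357]
eef_rot: [[0.039, -0.999, -0.0], [-0.999, -0.039, 0.0], [-0.0, 0.0, -1.0]]
contact_force: [0.9, 1.5, -1.1]
width: 0.498
```

```bash
python3 -m jog '[{"hand":255,"travel":[0,0,0.0005],"spin":0},{"hand":255,"travel":[0,0,0.0005],"spin":0}]'
python3 -m jog '[{"hand":255,"travel":[0,0,0.0005],"spin":0},{"hand":255,"travel":[0,0,0.0005],"spin":0}]'
```

```text
time: 9.12
eef_pos: [0.4839, -0.2255, 0.0355]
eef_rot: [[0.039, -0.999, 0.0], [-0.999, -0.039, -0.0], [0.0, -0.0, -1.0]]
contact_force: [-1.7, 0.6, 2.2]
width: 0.499
time: 9.28
eef_pos: [0.4839, -0.2255, 0.0354]
eef_rot: [[0.039, -0.999, 0.0], [-0.999, -0.039, -0.0], [0.0, -0.0, -1.0]]
contact_force: [-4.2, 2.1, 8.4]
width: 0.498
```

Contact: Fz rose to +8 N at the expected height. Releasing.

```bash
python3 -m jog '[{"hand":110,"travel":[0,0,0],"spin":0},{"hand":100,"travel":[0,0,0],"spin":0},{"hand":80,"travel":[0,0,0],"spin":0},{"hand":60,"travel":[0,0,0],"spin":0},{"hand":50,"travel":[0,0,0],"spin":0}]'
python3 -m jog '[{"hand":50,"travel":[0,0,-0.01],"spin":0},{"hand":50,"travel":[0,0,-0.025],"spin":0},{"hand":50,"travel":[0,0,-0.045],"spin":0},{"hand":50,"travel":[0,0,-0.07],"spin":0},{"hand":50,"travel":[0,0,-0.1],"spin":0}]'
python3 - <<'E'
from rig import vision
from h import *
i=vision.camera_info("wrist");p,d=vision.grab_frame("wrist"); cv2.imwrite("pics/l5.png",p); np.savez("pics/l5.npz",p=p,d=d,K=i["intrinsics"],T=i["world_to_cam"])
p,w=cloud('pics/l5.npz');a=w.reshape(-1,3)
for c in[(.484,-.2255),(.611,-.231),(.532,-.359)]:
    t=a[(a[:,2]>.052)&(a[:,2]<.066)&(np.hypot(a[:,0]-c[0],a[:,1]-c[1])<.04)]
    if len(t): print(len(t),t.mean(0),t[:,2].std(),cv2.minEnclosingCircle(t[:,:2].astype(np.float32)))
E
python3 go.py .586 .2395 .36
```

```text
time: 9.7
eef_pos: [0.4838, -0.2254, 0.0347]
eef_rot: [[0.039, -0.999, -0.0], [-0.999, -0.039, 0.0], [-0.0, 0.0, -1.0]]
contact_force: [-0.5, 0.8, 0.8]
width: 0.779
time: 10.12
eef_pos: [0.4832, -0.2251, 0.1357]
eef_rot: [[0.039, -0.999, -0.001], [-0.999, -0.039, 0.001], [-0.001, 0.001, -1.0]]
contact_force: [0.1, -0.3, -0.3]
width: 0.806
2012 [ 0.4853 -0.2247  0.0581] 0.0009160718980837254 ((0.48439353704452515, -0.22478951513767242), 0.02407960034906864)
2808 [ 0.6125 -0.2321  0.058 ] 0.0008891310347890082 ((0.6125546097755432, -0.23225435614585876), 0.024041058495640755)
2321 [ 0.5338 -0.3576  0.058 ] 0.0011181051325166126 ((0.5331464409828186, -0.3587169349193573), 0.024327166378498077)
t 10.1667 p [ 0.4856 -0.2264  0.1424] ang -87.77 F [0.21   0.1829 6.7383] w 0.8060275744217618 | travel [-0.4608 -0.1198 -0.2186] norm 0.5239076587928216 spin 0.03
```

View pics/l5.png

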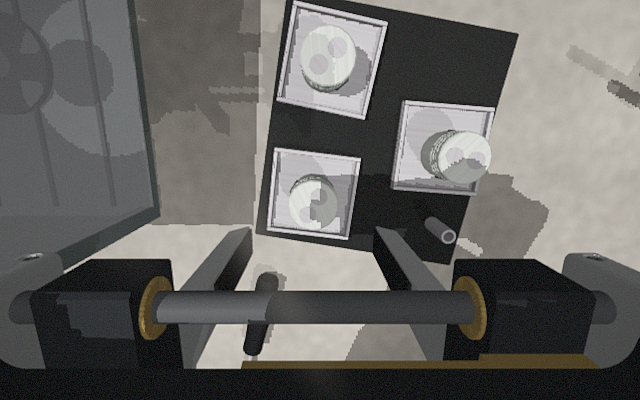

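The three pistons stand crown up in their trays: the moved one at px (315,200), A at (328,52) and B at (462,155). All crown heights are 0.058. Now to the shutter.

```bash
python3 -m jog '[{"hand":60,"travel":[0,0,-0.04],"spin":0},{"hand":60,"travel":[0,0,-0.08],"spin":0},{"hand":60,"travel":[0,0,-0.12],"spin":0},{"hand":60,"travel":[0,0,-0.16],"spin":0},{"hand":60,"travel":[0,0,-0.2],"spin":0}]'
python3 -m jog '[{"hand":60,"travel":[0,0,-0.02],"spin":0},{"hand":60,"travel":[-0.025,-0.006,-0.02],"spin":0},{"hand":60,"travel":[-0.055,-0.014,-0.02],"spin":0},{"hand":60,"travel":[-0.085,-0.022,-0.02],"spin":0},{"hand":60,"travel":[-0.115,-0.03,-0.02],"spin":0}]'
python3 -m jog '[{"hand":60,"travel":[-0.03,-0.008,0],"spin":0},{"hand":60,"travel":[-0.06,-0.016,0],"spin":0},{"hand":60,"travel":[-0.09,-0.024,0],"spin":0},{"hand":60,"travel":[-0.12,-0.032,0],"spin":0},{"hand":60,"travel":[-0.15,-0.04,0],"spin":0}]'
python3 -m jog '[{"hand":60,"travel":[-0.03,-0.008,0],"spin":0},{"hand":60,"travel":[-0.06,-0.016,0],"spin":0},{"hand":60,"travel":[-0.09,-0.024,0],"spin":0},{"hand":60,"travel":[-0.12,-0.032,0],"spin":0},{"hand":60,"travel":[-0.15,-0.04,0],"spin":0}]'
python3 go.py .586 .2395 .36
```

```text
time: 10.58
eef_pos: [0.4832, -0.2251, 0.3376]
eef_rot: [[0.039, -0.999, 0.001], [-0.999, -0.039, -0.0], [0.0, -0.001, -1.0]]
contact_force: [0.5, -0.6, -0.2]
width: 0.767
time: 11.0
eef_pos: [0.5091, -0.1081, 0.3555]
eef_rot: [[0.038, -0.999, 0.001], [-0.999, -0.038, -0.0], [0.0, -0.001, -1.0]]
contact_force: [0.5, 0.5, 1.5]
width: 0.763
time: 11.42
eef_pos: [0.5433, 0.0437, 0.3555]
eef_rot: [[0.039, -0.999, 0.001], [-0.999, -0.039, 0.0], [0.0, -0.001, -1.0]]
contact_force: [0.2, 0.5, -0.0]
width: 0.763
time: 11.83
eef_pos: [0.5775, 0.1951, 0.3555]
eef_rot: [[0.039, -0.999, 0.001], [-0.999, -0.039, 0.0], [-0.0, -0.001, -1.0]]
contact_force: [0.3, -0.5, -0.0]
width: 0.765
t 11.8333 p [0.5775 0.1951 0.3555] ang -87.78 F [ 0.2632 -0.4609 -0.0057] w 0.765031141416663 | travel [-0.0441 -0.0102 -0.0045] norm 0.0454661891722822 spin 0.02
```

```bash
python3 -m jog '[{"hand":60,"travel":[-0.02,-0.005,0],"spin":0},{"hand":60,"travel":[-0.036,-0.008,0],"spin":0},{"hand":60,"travel":[-0.044,-0.01,0],"spin":0},{"hand":60,"travel":[-0.044,-0.01,0],"spin":0}]'
python3 - <<'E'
from rig import vision
from h import *
i=vision.camera_info("wrist");p,d=vision.grab_frame("wrist"); cv2.imwrite("pics/l6.png",p); np.savez("pics/l6.npz",p=p,d=d,K=i["intrinsics"],T=i["world_to_cam"])
p,w=cloud('pics/l6.npz');a=w.reshape(-1,3)
h=a[:,2]-(a[:,:2]@[.1765,.0064]+.138)
t=a[(h>.034)&(h<.055)&(np.hypot(a[:,0]-.584,a[:,1]-.24)<.05)]
print(len(t),t.mean(0),t.min(0),t.max(0),cv2.minAreaRect(t[:,:2].astype(np.float32)))
E
python3 go.py .586 .2395 .275
```

```text
time: 12.17
eef_pos: [0.5858, 0.239, 0.3547]
eef_rot: [[0.04, -0.999, -0.0], [-0.999, -0.04, 0.0], [-0.0, 0.0, -1.0]]
contact_force: [-0.4, 0.9, 0.6]
width: 0.767
792 [0.5879 0.241  0.2831] [0.5561 0.2343 0.2759] [0.6159 0.2474 0.289 ] ((0.5860111713409424, 0.24077969789505005), (0.059697605669498444, 0.01162913627922535), 1.7327427864074707)
t 12.2167 p [0.5858 0.2379 0.3548] ang -87.74 F [-0.5615 -0.984   1.0066] w 0.764199524066522 | travel [-0.0016 -0.0002  0.0798] norm 0.07984255934150003 spin 0.06
```

View pics/l6.png

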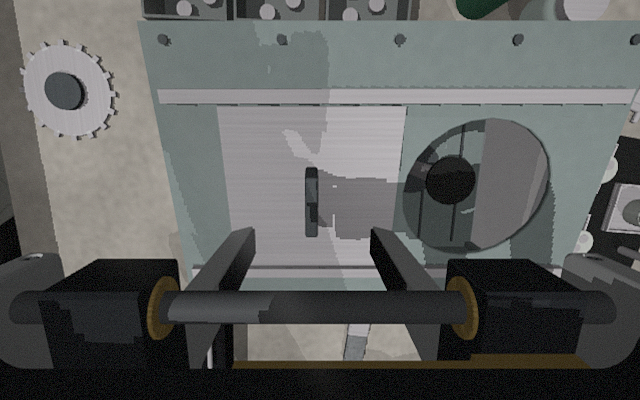

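```bash
python3 -m jog '[{"hand":70,"travel":[-0.0026,-0.001,0.015],"spin":0},{"hand":80,"travel":[-0.0026,-0.001,0.035],"spin":0},{"hand":90,"travel":[-0.0026,-0.001,0.055],"spin":0},{"hand":90,"travel":[-0.0026,-0.001,0.07],"spin":0},{"hand":90,"travel":[-0.0026,-0.001,0.076],"spin":0}]'
python3 -m jog '[{"hand":90,"travel":[0,0,0.004],"spin":0},{"hand":90,"travel":[0,0,0.004],"spin":0},{"hand":120,"travel":[0,0,0.004],"spin":0},{"hand":150,"travel":[0,0,0.004],"spin":0},{"hand":180,"travel":[0,0,0.004],"spin":0}]'
python3 go.py .587 .2405 .274
```

```text
time: 12.63
eef_pos: [0.5864, 0.239, 0.277]
eef_rot: [[0.037, -0.999, -0.002], [-0.999, -0.037, -0.001], [0.001, 0.002, -1.0]]
contact_force: [0.3, 0.5, -0.3]
width: 0.649
time: 13.05
eef_pos: [0.587, 0.2405, 0.2756]
eef_rot: [[0.039, -0.999, 0.001], [-0.999, -0.039, 0.0], [-0.0, -0.001, -1.0]]
contact_force: [0.1, 0.2, 0.4]
width: 0.47
t 13.05 p [0.587  0.2405 0.2756] ang -87.78 F [0.1112 0.2397 0.4306] w 0.47024773808141096 | travel [0.     0.     0.0016] norm 0.0016261825756173896 spin 0.02
```

```bash
python3 -m jog '[{"hand":190,"travel":[0,0,0],"spin":0},{"hand":210,"travel":[0,0,0],"spin":0},{"hand":230,"travel":[0,0,0],"spin":0},{"hand":255,"travel":[0,0,0],"spin":0},{"hand":255,"travel":[0,0,0],"spin":0}]'
python3 -m jog '[{"hand":255,"travel":[0,0,0],"spin":0},{"hand":255,"travel":[0,0,0],"spin":0},{"hand":255,"travel":[0,0,0],"spin":0}]'
python3 go.py .587 .2405 .274
```

```text
time: 13.47
eef_pos: [0.5868, 0.2405, 0.2747]
eef_rot: [[0.039, -0.999, -0.0], [-0.999, -0.039, -0.0], [0.0, 0.0, -1.0]]
contact_force: [0.1, -0.0, -0.2]
width: 0.118
time: 13.72
eef_pos: [0.5868, 0.2405, 0.2747]
eef_rot: [[0.039, -0.999, -0.0], [-0.999, -0.039, -0.0], [0.0, 0.0, -1.0]]
contact_force: [-0.6, 0.3, -0.1]
width: 0.008
t 13.7167 p [0.5868 0.2405 0.2747] ang -87.78 F [-0.6356  0.3193 -0.0804] w 0.007624712282451885 | travel [ 0.     -0.0002  0.0007] norm 0.0007524337165260969 spin 0.02
```

The opening reads 0.008, but a 12 mm fin should give about 0.13, so the grip may have missed. I look before moving.

Run:
```python
from rig import vision
from h import *
p,d=vision.grab_frame("wrist"); cv2.imwrite("pics/l7.png",p)
q,d=vision.grab_frame("side"); cv2.imwrite("pics/l8.png",cv2.resize(q[120:300,340:600],None,fx=3,fy=3))
```

```text
(no output)
```

View pics/l7.png

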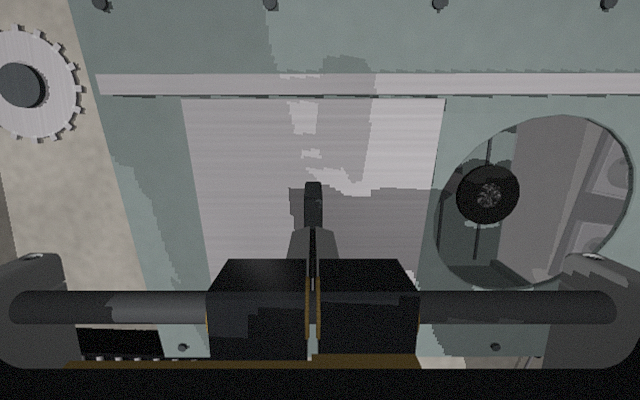

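View pics/l8.png

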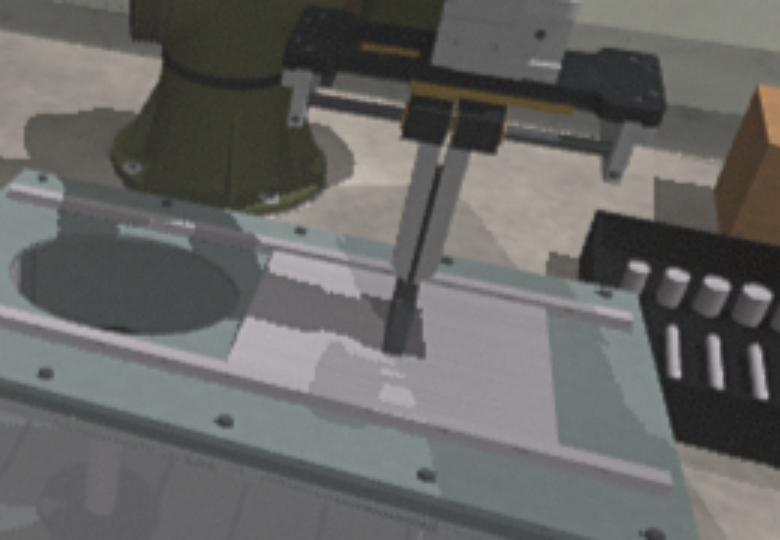

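Run:
```python
from rig import vision
from h import *
i=vision.camera_info("wrist");p,d=vision.grab_frame("wrist"); np.savez("pics/l9.npz",p=p,d=d,K=i["intrinsics"],T=i["world_to_cam"])
cv2.imwrite("pics/l9.png",np.hstack([cv2.resize(cv2.convertScaleAbs(p[160:320,260:370],alpha=2.2),None,fx=3.6,fy=3.6),cv2.resize(cv2.applyColorMap(np.clip((d[160:320,260:370]-.05)/.25*255,0,255).astype(np.uint8),2),None,fx=3.6,fy=3.6,interpolation=0)]))
p,w=cloud("pics/l9.npz")
for r in (185,200,215,222,228,235,245,260,280): print(r,[tuple(np.round(w[r,c]*1000).astype(int)) if w[r,c,0]==w[r,c,0] else None for c in (296,302,308,313,318,324,330)])
```

```text
185 [(np.int64(616), np.int64(254), np.int64(252)), (np.int64(617), np.int64(250), np.int64(253)), (np.int64(619), np.int64(246), np.int64(264)), (np.int64(619), np.int64(242), np.int64(264)), (np.int64(619), np.int64(239), np.int64(265)), (np.int64(617), np.int64(234), np.int64(252)), (np.int64(617), np.int64(230), np.int64(252))]
200 [(np.int64(604), np.int64(254), np.int64(250)), (np.int64(605), np.int64(250), np.int64(251)), (np.int64(613), np.int64(245), np.int64(287)), (np.int64(614), np.int64(242), np.int64(289)), (np.int64(614), np.int64(239), np.int64(288)), (np.int64(605), np.int64(233), np.int64(250)), (np.int64(605), np.int64(229), np.int64(249))]
215 [(np.int64(592), np.int64(254), np.int64(247)), (np.int64(593), np.int64(249), np.int64(248)), (np.int64(604), np.int64(245), np.int64(286)), (np.int64(604), np.int64(242), np.int64(286)), (np.int64(604), np.int64(238), np.int64(286)), (np.int64(593), np.int64(233), np.int64(249)), (np.int64(593), np.int64(228), np.int64(248))]
222 [(np.int64(586), np.int64(254), np.int64(246)), (np.int64(587), np.int64(249), np.int64(247)),
[... 1205 characters left out ...]
, np.int64(233), np.int64(322))]
260 [(np.int64(622), np.int64(247), np.int64(395)), (np.int64(622), np.int64(246), np.int64(394)), (np.int64(598), np.int64(244), np.int64(341)), (np.int64(597), np.int64(241), np.int64(338)), (np.int64(598), np.int64(239), np.int64(342)), (np.int64(622), np.int64(240), np.int64(395)), (np.int64(622), np.int64(238), np.int64(394))]
280 [(np.int64(622), np.int64(247), np.int64(406)), (np.int64(622), np.int64(245), np.int64(406)), (np.int64(620), np.int64(244), np.int64(402)), (np.int64(589), np.int64(241), np.int64(343)), (np.int64(620), np.int64(241), np.int64(402)), (np.int64(622), np.int64(240), np.int64(406)), (np.int64(622), np.int64(239), np.int64(405))]
```

View pics/l9.png

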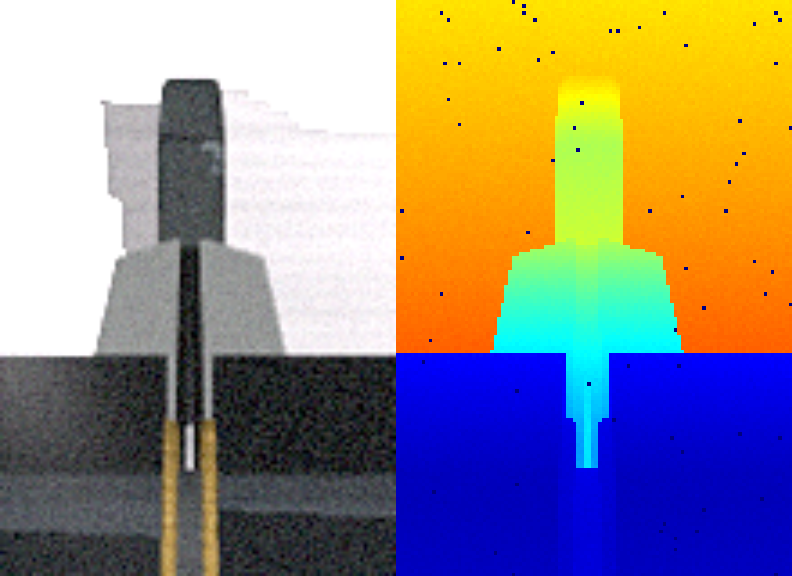

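The fingers have shut above the fin: the visible tips sit at z about 0.29, not the expected 0.258. I check where the tips really are relative to the TCP.

```bash
python3 - <<'E'
from h import *
from rig import get_state
z=np.load('pics/wrist1.npz')
for f in ('wrist0','wrist1','l5','l6','l9'):
    z=np.load(f'pics/{f}.npz');d=z['d'].astype(float);K=z['K']
    v,u=np.mgrid[:400,:640];c=np.stack([(u-K[0,2])/K[0,0]*d,(v-K[1,2])/K[1,1]*d,d],-1)
    m=(d>.05)&(d<.215)&(v<290)
    if f=='l9': m&=(c[...,0]>.006)|(c[...,0]<-.006)
    # camera pitch -> tool axis: R cam: tool z in cam coords
    T=z['T']; tz=T[:3,:3]@np.array([0,0,-1]); 
    h=c@tz; hm=np.where(m,h,-1)
    k=np.unravel_index(hm.argmax(),hm.shape)
    cam=-T[:3,:3].T@T[:3,3]
    print(f,'cam z',cam[2],'max depth along tool below cam',np.percentile(hm[hm>.05],[90,98,99.5]),k, 'tip z world',cam[2]-np.percentile(hm[hm>.05],99))
E
cat ..h.py >/dev/null; python3 -c "
import rig,inspect
from rig import arm
print([a for a in dir(arm) if not a.startswith('_')])"
```

```text
wrist0 cam z 0.3843429896338824 max depth along tool below cam [0.1493 0.171  0.1768] (np.int64(249), np.int64(387)) tip z world 0.20956189066439398
wrist1 cam z 0.5527882192621447 max depth along tool below cam [0.149  0.1708 0.1766] (np.int64(228), np.int64(389)) tip z world 0.37839301880725584
l5 cam z 0.33064618251732386 max depth along tool below cam [0.2097 0.2274 0.235 ] (np.int64(5), np.int64(78)) tip z world 0.09867888529941585
l6 cam z 0.5497238463320314 max depth along tool below cam [0.144  0.1691 0.1762] (np.int64(237), np.int64(370)) tip z world 0.3764189617659603
l9 cam z 0.4698316213226798 max depth along tool below cam [0.214  0.2168 0.2179] (np.int64(123), np.int64(595)) tip z world 0.2523626198763702
['MotionError', 'sign_off', 'tips_ahead']
```

The visible tips stand about 17 mm behind the reported TCP rather than ahead of it, in the open frames as well. The piston was therefore held only near its crown, and the fin was missed by about 6 mm. I'll open and go 29 mm lower, which puts the real tips at about 0.262, above the plate at 0.250.

```bash
python3 -m jog '[{"hand":90,"travel":[0,0,0],"spin":0},{"hand":90,"travel":[0,0,0],"spin":0},{"hand":90,"travel":[0,0,0],"spin":0},{"hand":90,"travel":[0,0,0],"spin":0},{"hand":90,"travel":[0,0,0],"spin":0}]'
python3 -m jog '[{"hand":90,"travel":[0,0,0],"spin":0},{"hand":90,"travel":[0,0,0],"spin":0},{"hand":90,"travel":[0,0,0],"spin":0}]'
python3 -m jog '[{"hand":90,"travel":[0,0,0.005],"spin":0},{"hand":90,"travel":[0,0,0.01],"spin":0},{"hand":90,"travel":[0,0,0.015],"spin":0},{"hand":90,"travel":[0,0,0.02],"spin":0},{"hand":90,"travel":[0,0,0.02],"spin":0}]'
python3 - <<'E'
from rig import vision
from h import *
i=vision.camera_info("wrist");p,d=vision.grab_frame("wrist"); np.savez("pics/l10.npz",p=p,d=d,K=i["intrinsics"],T=i["world_to_cam"])
cv2.imwrite("pics/l10.png",cv2.convertScaleAbs(p,alpha=1.5))
E
```

```text
time: 14.28
eef_pos: [0.5868, 0.2405, 0.2747]
eef_rot: [[0.039, -0.999, -0.0], [-0.999, -0.039, -0.0], [0.0, 0.0, -1.0]]
contact_force: [-0.2, 0.3, 0.4]
width: 0.322
time: 14.53
eef_pos: [0.5868, 0.2405, 0.2747]
eef_rot: [[0.039, -0.999, 0.0], [-0.999, -0.039, -0.0], [0.0, -0.0, -1.0]]
contact_force: [-0.8, -0.2, -0.6]
width: 0.534
time: 14.95
eef_pos: [0.5865, 0.2404, 0.2532]
eef_rot: [[0.039, -0.999, -0.002], [-0.999, -0.039, -0.001], [0.001, 0.002, -1.0]]
contact_force: [1.0, -0.3, 0.2]
width: 0.651
```

View pics/l10.png

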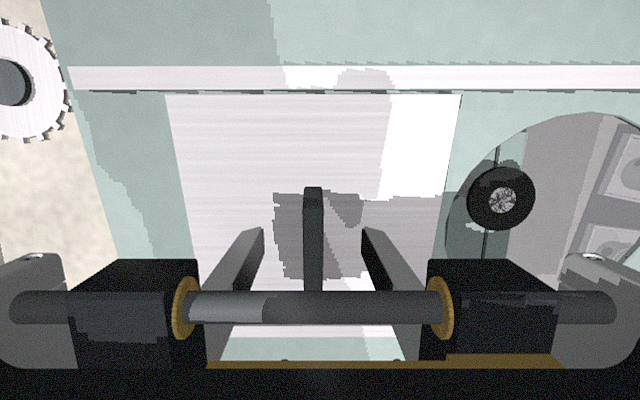

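The fin, at px (313,240), is between the fingers. The reported TCP height would already put the tips inside the plate, yet there is no contact force, which confirms the offset. 8 mm more, then close.

```bash
python3 -m jog '[{"hand":90,"travel":[0,0,0.003],"spin":0},{"hand":90,"travel":[0,0,0.006],"spin":0},{"hand":90,"travel":[0,0,0.008],"spin":0},{"hand":150,"travel":[0,0,0.008],"spin":0},{"hand":180,"travel":[0,0,0.008],"spin":0}]'
python3 -m jog '[{"hand":190,"travel":[0,0,0],"spin":0},{"hand":200,"travel":[0,0,0],"spin":0},{"hand":210,"travel":[0,0,0],"spin":0},{"hand":220,"travel":[0,0,0],"spin":0},{"hand":255,"travel":[0,0,0],"spin":0}]'
python3 -m jog '[{"hand":255,"travel":[0,0,0],"spin":0},{"hand":255,"travel":[0,0,0],"spin":0},{"hand":255,"travel":[0,0,0],"spin":0},{"hand":255,"travel":[0,0,0],"spin":0}]'
python3 go.py .5935 .0727 .245
```

```text
time: 15.42
eef_pos: [0.5868, 0.2405, 0.2467]
eef_rot: [[0.039, -0.999, -0.0], [-0.999, -0.039, -0.0], [0.0, 0.0, -1.0]]
contact_force: [0.2, 1.4, -0.0]
width: 0.544
time: 15.83
eef_pos: [0.5869, 0.2405, 0.2468]
eef_rot: [[0.039, -0.999, 0.0], [-0.999, -0.039, 0.0], [-0.0, -0.0, -1.0]]
contact_force: [-0.0, -0.1, 0.4]
width: 0.187
time: 16.17
eef_pos: [0.5868, 0.2405, 0.2468]
eef_rot: [[0.039, -0.999, 0.0], [-0.999, -0.039, -0.0], [0.0, -0.0, -1.0]]
contact_force: [-1.3, -0.8, 1.4]
width: 0.124
t 16.1667 p [0.5868 0.2405 0.2468] ang -87.78 F [-1.2597 -0.8195  1.3525] w 0.12445026470721068 | travel [ 0.1679 -0.0001  0.0018] norm 0.1679430844135918 spin 0.02
```

```bash
python3 -m jog '[{"hand":255,"travel":[0.004,0,0],"spin":0},{"hand":255,"travel":[0.01,0,0],"spin":0},{"hand":255,"travel":[0.018,0,0],"spin":0},{"hand":255,"travel":[0.026,0,0],"spin":0},{"hand":255,"travel":[0.034,0,0],"spin":0}]'
python3 -m jog '[{"hand":255,"travel":[0.01,0,0],"spin":0},{"hand":255,"travel":[0.02,0,0],"spin":0},{"hand":255,"travel":[0.03,0,0],"spin":0},{"hand":255,"travel":[0.04,0,0],"spin":0},{"hand":255,"travel":[0.05,0,0],"spin":0}]'
python3 go.py .5935 .0727 .245
```

```text
time: 16.58
eef_pos: [0.5882, 0.2056, 0.2468]
eef_rot: [[0.039, -0.999, 0.0], [-0.999, -0.039, 0.0], [-0.0, -0.0, -1.0]]
contact_force: [2.5, 3.1, 0.0]
width: 0.121
time: 17.0
eef_pos: [0.5903, 0.1554, 0.2468]
eef_rot: [[0.038, -0.999, 0.0], [-0.999, -0.038, 0.0], [-0.0, -0.0, -1.0]]
contact_force: [4.6, 3.7, -1.2]
width: 0.124
t 17.0 p [0.5903 0.1554 0.2468] ang -87.79 F [ 4.5756  3.7054 -1.1749] w 0.1240682999324366 | travel [ 0.0828 -0.0001  0.0018] norm 0.08281895911172905 spin 0.01
```

```bash
python3 -m jog '[{"hand":255,"travel":[0.01,-0.0003,0],"spin":0},{"hand":255,"travel":[0.02,-0.0006,0],"spin":0},{"hand":255,"travel":[0.03,-0.0008,0],"spin":0},{"hand":255,"travel":[0.04,-0.001,0],"spin":0},{"hand":255,"travel":[0.05,-0.001,0],"spin":0}]'
python3 -m jog '[{"hand":255,"travel":[0.008,0,0],"spin":0},{"hand":255,"travel":[0.014,0,0],"spin":0},{"hand":255,"travel":[0.019,0,0],"spin":0},{"hand":255,"travel":[0.023,0,0],"spin":0},{"hand":255,"travel":[0.025,0,0],"spin":0}]'
python3 go.py .5935 .0727 .245
```

```text
time: 17.42
eef_pos: [0.5923, 0.1057, 0.2467]
eef_rot: [[0.039, -0.999, -0.002], [-0.999, -0.039, -0.0], [-0.0, 0.002, -1.0]]
contact_force: [-5.4, 2.1, 1.8]
width: 0.126
time: 17.83
eef_pos: [0.5933, 0.0806, 0.2468]
eef_rot: [[0.038, -0.999, -0.002], [-0.999, -0.038, -0.0], [0.0, 0.002, -1.0]]
contact_force: [-5.6, 2.7, 2.5]
width: 0.126
t 17.8333 p [0.5933 0.0806 0.2468] ang -87.8 F [-5.6172  2.6666  2.4866] w 0.1261748353044332 | travel [0.0079 0.0001 0.0018] norm 0.00813043423335589 spin 0.0
```

Now 2 mm at a time towards the end stop, with half the sideways correction taken back.

```bash
python3 -m jog '[{"hand":255,"travel":[0.002,0.0005,0],"spin":0},{"hand":255,"travel":[0.004,0.0005,0],"spin":0},{"hand":255,"travel":[0.004,0.0005,0],"spin":0}]'
python3 -m jog '[{"hand":255,"travel":[0.001,0,0],"spin":0},{"hand":255,"travel":[0.002,0,0],"spin":0},{"hand":255,"travel":[0.002,0,0],"spin":0}]'
python3 -m jog '[{"hand":255,"travel":[0.001,0,0],"spin":0},{"hand":255,"travel":[0.001,0,0],"spin":0}]'
```

```text
time: 18.08
eef_pos: [0.5935, 0.0768, 0.2468]
eef_rot: [[0.038, -0.999, -0.0], [-0.999, -0.038, -0.001], [0.001, 0.0, -1.0]]
contact_force: [-1.4, -2.1, 2.0]
width: 0.129
time: 18.33
eef_pos: [0.5936, 0.0755, 0.2468]
eef_rot: [[0.039, -0.999, -0.0], [-0.999, -0.039, -0.0], [0.0, 0.0, -1.0]]
contact_force: [-3.9, 0.0, 2.1]
width: 0.125
time: 18.5
eef_pos: [0.5936, 0.0746, 0.2468]
eef_rot: [[0.039, -0.999, -0.0], [-0.999, -0.039, -0.0], [0.0, 0.0, -1.0]]
contact_force: [-5.3, 0.6, 3.0]
width: 0.131
```

```bash
python3 -m jog '[{"hand":255,"travel":[0.001,0,0],"spin":0},{"hand":255,"travel":[0.001,0,0],"spin":0}]'
python3 -m jog '[{"hand":255,"travel":[0.001,0,0],"spin":0},{"hand":255,"travel":[0.001,0,0],"spin":0}]'
python3 -m jog '[{"hand":255,"travel":[0.001,0,0],"spin":0},{"hand":255,"travel":[0.001,0,0],"spin":0}]'
```

```text
time: 18.67
eef_pos: [0.5936, 0.0736, 0.2468]
eef_rot: [[0.039, -0.999, -0.0], [-0.999, -0.039, -0.0], [0.0, 0.0, -1.0]]
contact_force: [-4.9, 0.5, 2.5]
width: 0.121
time: 18.83
eef_pos: [0.5937, 0.0726, 0.2467]
eef_rot: [[0.039, -0.999, -0.0], [-0.999, -0.039, -0.0], [0.0, 0.0, -1.0]]
contact_force: [-4.6, 1.7, 2.4]
width: 0.123
time: 19.0
eef_pos: [0.5937, 0.0716, 0.2468]
eef_rot: [[0.039, -0.999, -0.0], [-0.999, -0.039, -0.0], [0.0, 0.0, -1.0]]
contact_force: [-4.4, 1.4, 1.7]
width: 0.121
```

```bash
python3 -m jog '[{"hand":255,"travel":[0.001,0,0],"spin":0},{"hand":255,"travel":[0.001,0,0],"spin":0}]'
python3 -m jog '[{"hand":255,"travel":[0.001,0,0],"spin":0},{"hand":255,"travel":[0.001,0,0],"spin":0}]'
python3 -m jog '[{"hand":255,"travel":[0.001,0,0],"spin":0},{"hand":255,"travel":[0.001,0,0],"spin":0}]'
```

```text
time: 19.17
eef_pos: [0.5938, 0.0707, 0.2468]
eef_rot: [[0.039, -0.999, -0.0], [-0.999, -0.039, 0.0], [-0.0, 0.0, -1.0]]
contact_force: [-4.3, 1.3, 2.4]
width: 0.127
time: 19.33
eef_pos: [0.5938, 0.0707, 0.2468]
eef_rot: [[0.04, -0.999, -0.0], [-0.999, -0.04, 0.002], [-0.002, 0.0, -1.0]]
contact_force: [-5.2, 7.6, 2.2]
width: 0.125
time: 19.5
eef_pos: [0.5938, 0.0708, 0.2468]
eef_rot: [[0.04, -0.999, -0.0], [-0.999, -0.04, 0.003], [-0.003, 0.0, -1.0]]
contact_force: [-5.2, 14.7, 3.1]
width: 0.123
```

End stop reached: y stays at 0.0707 while Fy rises to 15 N. Releasing while still lightly pressed shut.

```bash
python3 -m jog '[{"hand":255,"travel":[-0.001,0,0],"spin":0},{"hand":200,"travel":[-0.001,0,0],"spin":0},{"hand":150,"travel":[-0.001,0,0],"spin":0},{"hand":110,"travel":[-0.001,0,0],"spin":0},{"hand":110,"travel":[-0.001,0,0],"spin":0}]'
python3 -m jog '[{"hand":110,"travel":[0,0,0],"spin":0},{"hand":110,"travel":[0,0,0],"spin":0},{"hand":110,"travel":[0,0,0],"spin":0},{"hand":110,"travel":[0,0,0],"spin":0}]'
python3 -m jog '[{"hand":110,"travel":[0,0,-0.01],"spin":0},{"hand":110,"travel":[0,0,-0.025],"spin":0},{"hand":110,"travel":[0,0,-0.05],"spin":0},{"hand":110,"travel":[0,0,-0.08],"spin":0},{"hand":110,"travel":[0,0,-0.1],"spin":0}]'
python3 -m jog '[{"hand":110,"travel":[0,0.03,0],"spin":0},{"hand":110,"travel":[0,0.06,0],"spin":0},{"hand":110,"travel":[0,0.09,0],"spin":0},{"hand":110,"travel":[0,0.12,0],"spin":0},{"hand":110,"travel":[0,0.14,0],"spin":0}]'
python3 - <<'E'
from rig import vision
from h import *
for n in("top","wrist","side"):
    i=vision.camera_info(n); p,d=vision.grab_frame(n); cv2.imwrite(f"pics/{n}9.png",p); np.savez(f"pics/{n}9.npz",p=p,d=d,K=i["intrinsics"],T=i["world_to_cam"])
p,w=cloud('pics/top9.npz');a=w.reshape(-1,3)
for n in("top","wrist"):
  p,w=cloud(f'pics/{n}9.npz');a=w.reshape(-1,3)
  for c in[(.484,-.2255),(.611,-.231),(.532,-.359)]:
    t=a[(a[:,2]>.052)&(a[:,2]<.066)&(np.hypot(a[:,0]-c[0],a[:,1]-c[1])<.04)]
    if len(t)>50: print(n,len(t),t.mean(0),cv2.minEnclosingCircle(t[:,:2].astype(np.float32)))
  h=a[:,2]-(a[:,:2]@[.1765,.0064]+.138)
  t=a[(h>.034)&(h<.05)&(np.hypot(a[:,0]-.592,a[:,1]-.07)<.05)]
  if len(t)>50: print("fin",n,len(t),cv2.minAreaRect(t[:,:2].astype(np.float32)))
E
python3 go.py .45 .07 .36
```

```text
time: 19.92
eef_pos: [0.5941, 0.0694, 0.2467]
eef_rot: [[0.038, -0.999, 0.0], [-0.999, -0.038, -0.0], [0.0, -0.0, -1.0]]
contact_force: [0.7, -0.5, -0.0]
width: 0.371
time: 20.25
eef_pos: [0.594, 0.0696, 0.2468]
eef_rot: [[0.039, -0.999, 0.0], [-0.999, -0.039, -0.0], [0.0, -0.0, -1.0]]
contact_force: [0.5, -0.4, -0.7]
width: 0.568
time: 20.67
eef_pos: [0.594, 0.0697, 0.3504]
eef_rot: [[0.039, -0.999, 0.003], [-0.999, -0.039, 0.0], [-0.0, -0.003, -1.0]]
contact_force: [0.2, -0.7, 0.6]
width: 0.569
time: 21.08
eef_pos: [0.452, 0.0642, 0.3479]
eef_rot: [[0.039, -0.999, 0.001], [-0.999, -0.039, 0.0], [-0.0, -0.001, -1.0]]
contact_force: [0.4, 0.5, 0.2]
width: 0.566
top 374 [ 0.483  -0.2242  0.0596] ((0.48294252157211304, -0.2246401160955429), 0.024021729826927185)
top 363 [ 0.6111 -0.2315  0.0592] ((0.6118220686912537, -0.23219771683216095), 0.024552542716264725)
top 376 [ 0.5317 -0.3581  0.0592] ((0.5321272015571594, -0.3585580289363861), 0.02423158288002014)
fin top 237 ((0.5904173851013184, 0.07133878022432327), (0.05858553200960159, 0.012654948979616165), 2.622473955154419)
wrist 736 [ 0.4847 -0.2231  0.0579] ((0.4844003915786743, -0.22456665337085724), 0.024298405274748802)
wrist 898 [ 0.6123 -0.2305  0.0579] ((0.6127151250839233, -0.23186349868774414), 0.024458089843392372)
wrist 809 [ 0.5333 -0.3567  0.0578] ((0.5333734154701233, -0.3586593568325043), 0.02486700564622879)
fin wrist 1158 ((0.5890176892280579, 0.07116229087114334), (0.05294610187411308, 0.011771414428949356), 1.488659143447876)
t 21.2333 p [0.4536 0.0643 0.3484] ang -87.77 F [-0.3213  0.1933 -0.1129] w 0.5694440878138738 | travel [-0.0059  0.0034 -0.0117] norm 0.013473380758909092 spin 0.03
```

View pics/side9.png

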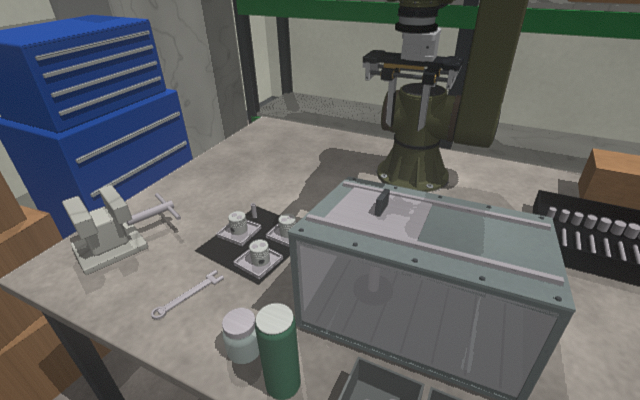

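View pics/wrist9.png

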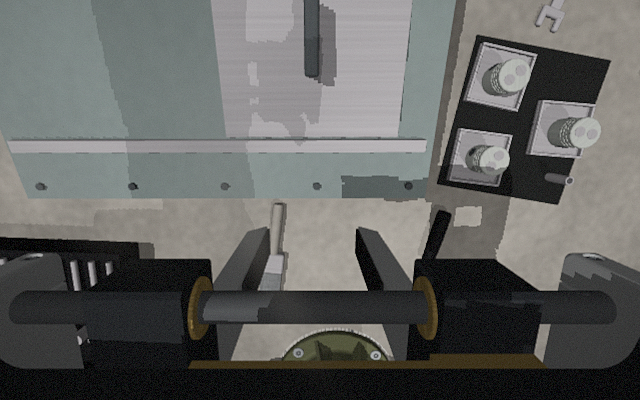

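View pics/top9.png

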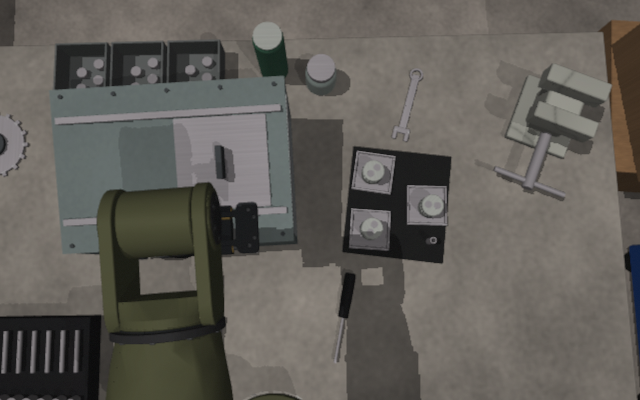

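Shutter plate covers the port, with the fin at top px (220,162) and y 0.071, level with the port centre at 0.071–0.072. The pistons at (372,228), (373,171) and (432,205) all stand crown up. The gripper is clear of everything, so I hand in.

```bash
python3 -c "
from rig import arm,get_state
print(get_state()['joint_velocities']); print(arm.sign_off())"
```

```text
[-0.00327415  0.05495114 -0.03193148 -0.00046932 -0.00706104 -0.00171483]
the job is handed in; nothing more can be done
None
```

The job is done and handed in at about 21 s. I lifted the piston out through the port and set it crown up in the empty tray. Then I slid the shutter shut, let go and backed the gripper clear.

**Last checks**
- **Pistons:** the moved one stands within about 1 mm of the tray centre. Its crown height matches the other two, and those are where they were at the start, within about 1 mm.
- **Shutter:** it stopped moving at y = 0.071 while the force rose to 15 N, so it is at its end stop. After release the fin is level with the port centre and the plate covers the hole.
- **Forces:** the largest reading I saw was about 15 N, at that end stop. The few newtons seen while carrying the piston out were no more than its own weight and sensor noise.

**What disagreed or failed**
- **Tip position:** the wrist camera showed the fingertips about 17 mm behind the reported TCP, where `arm.tips_ahead` puts them 17 mm ahead.
- **Effect on the piston:** by that measure it was held only near its crown. It did not slip.
- **First try at the fin:** it closed on air just above the fin, with no contact. I opened, went 28 mm lower and gripped it properly (opening 0.124, against 0.128 for a 12 mm fin).

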